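# Dock the tote and sort the drives by colour

### The arm

A 6-joint arm with a two-finger parallel gripper is mounted at the origin on the work surface. World frame = base frame: x ahead of the robot, y to its left, z up, the work surface at z = 0. Lengths are in m, angles in rad, forces in N, time in s.
With the tool pointing down it reaches from about 0.375 to 0.9 m from the base axis. Payload 3.1 kg.
Tool frame: the origin (TCP) lies between the finger pads; the fingertips stand 8 mm ahead of it and the grasp point (between the pads) lies 11 mm behind it; z points along the fingers, y is the line along which they close (so a half turn about z gives the same grasp; the last joint's range is limited). The gripper opens to 87 mm and grips with 3 to 60 N. Pads are 19 mm wide; open, the fingers measure 117 mm over their backs; the gripper's body (75 mm by 190 mm) begins 51 mm behind the grasp point.
Start: joints at [-1.405, 0.527, 1.433, -0, 1.181, -0.178], TCP at [0.211, -0.588, 0.231] pointing down, gripper open.
Joint ranges: [-3.08, 3.08], [-0.75, 2.2], [0.22, 2.44], [-1.43, 4.57], [0, 2.65], [-2.85, 2.85]. Speed limits (rad/s): [2.79, 2.79, 3.14, 3.14, 3.14, 3.14].

### API

Orientations are given as a unit quaternion [x, y, z, w].
In Python, from rig import robot gives the robot as it stands.
- The arm moves only by the tool move_arm, never from a script. Its argument "motion" is text: rows parted by semicolons, each of 5 numbers parted by spaces: the opening, from -1 (shut) to 1 (fully open), then the shift along the tool's x, y, z normalised to -1 to 1, where 1 is 0.2 m, then the turn about the tool's z normalised to -1 to 1, where 1 is pi rad. A call has 1 to 12 rows; each row is the pose to reach, as a shift and turn from the pose commanded when the call began, along the tool's axes at that moment, turning the shorter way round; what a row does not reach only later rows make up. A row lasts 1/12 s, in which the tool goes at most 41.7 mm and 7.16 degrees, less where a joint would pass 70% of its speed; a pose out of reach is approached as far as the arm can. A call with a number of a shift or a turn outside -1 to 1 is refused whole. A call with a gripper value outside its range is refused whole. The fingers move at their own pace and stop on an object; "newtons" is the grip in N (left out, the last holds). Time passes only in rows, so rows that repeat a pose let the fingers close. It gives the time, the measured TCP pose, the force, the opening and the grip force at its end, in the units of the state.
- robot.get_obs(): the state, without advancing time (a new reading comes with each control period).
- robot.camera(name): name is "side" or "top" or "wrist"; returns (picture, depth): 384x512x3 uint8, red, green, blue; 384x512 float32, m along the optical axis (not along the pixel's ray), 0 where there is no reading.
- robot.camera_model(name): a dict with "mtx" (3x3 intrinsics, pixels), "D" ([k1, k2, p1, p2, k3] as OpenCV has them; the pictures are not rectified), "position" and "attitude" of the camera in the world. Camera axes: x right, y down, z forward; pixel columns grow to the right and rows downward; lengths in m; the calibration is good to about 2 mm. A picture is of the moment at which its call begins: read the wrist's pose just before it. camera_model takes no time and is no camera call; for the wrist camera it gives the pose at the moment of the call.
- robot.hand_in(): hands the job in; it is judged then, once.
The state is a dict: "time": time; "q": joint angles; "joint_velocities": joint speeds; "joint_torque": joint torques, N m; "position": TCP position; "tool_rot": TCP orientation; "ft_force": force on the tool from outside, world axes, zero at the start; "moment": the same for the moment, N m; "grip_width": finger opening in m; "grip_force": force on a finger pad.
Only numpy, scipy, OpenCV 4.12 (cv2) and the standard library are available. Lean on these libraries where they do the work, as an engineer would, in place of code of your own. Each camera call takes 0.05 s, during which the arm holds its last target. There are 200 camera calls.

### The job

Pick up the two-coloured carrying tote by its white grip and seat it flush on the steel dock, over the two brass pegs. Then take the blue and the orange drive out of the leaning rack and stand each one, foot down, in the tote box of its own colour, lowering it in gently rather than dropping it. Leave the grey drive in the rack and everything else on the bench where it is.

Things in the scene. Friction and masses are not known exactly. Their poses are not given: they have to be found in the camera images.
- tote: loose carrying tote, 0.35 kg; origin: centre of underside, x lengthwise. White foot 226 (x) x 80 x 12 with two blind round holes below, 20 dia, 12 deep, at x = +-80. On it two open boxes, 100 (x) x 42 (y) inside, 4 mm walls, floor at z 16, wall tops at z 71: blue centred x = +57, orange x = -57. Between them a white grip web, 14 thick (x) x 42 wide (y), top at z 115
- tote_grip (a point): point on the tote's white grip web at which to take it, 95 mm above the tote's underside and 20 below the web's top; axes as the tote's; close the fingers along the tote's x
- blue_half (a point): centre of the inner floor of the tote's blue box; axes as the tote's
- orange_half (a point): centre of the inner floor of the tote's orange box; axes as the tote's
- dock: dark steel dock plate for the tote, fixed, 250 (x) x 96 (y) x 12 thick (origin: centre of its underside). Two brass cone pegs stand on it at x = +80 and -80 mm: 16 diameter at the foot, 8 at the tip, 10 high. The tote fits either way round
- dock_top (a point): centre of the dock plate's upper face, where the centre of the tote's underside belongs; axes as the dock's
- rack: black rack, fixed, 130 x 283 (y), about 90 high; origin: centre of underside. Three slots side by side at y = -92, 0, +92, each 23 x 85 inside, 60 deep, leaning 27 degrees (0.47 rad) from vertical with mouths towards its -x side, where the robot stands. A drive is drawn out along its own length; its upper 55 mm stands free
- drive_blue: blue drive (origin: centre of its foot face): flat aluminium case, 18 thick (its x) x 80 wide (y) x 120 long (z, foot to top); its blue sleeve covers it from 65 mm above the foot to the top. Starts foot down in one of the rack slots, leaning with it; 0.14 to 0.28 kg. Grip it across the 18 mm
- drive_orange: orange drive (origin: centre of its foot face): flat aluminium case, 18 thick (its x) x 80 wide (y) x 120 long (z, foot to top); its orange sleeve covers it from 65 mm above the foot to the top. Starts foot down in one of the rack slots, leaning with it; 0.14 to 0.28 kg. Grip it across the 18 mm
- drive_grey: grey drive (origin: centre of its foot face): flat aluminium case, 18 thick (its x) x 80 wide (y) x 120 long (z, foot to top); its grey sleeve covers it from 65 mm above the foot to the top. Starts foot down in one of the rack slots, leaning with it; 0.14 to 0.28 kg. Grip it across the 18 mm; this one stays in the rack
- screwdriver: screwdriver with an orange handle, about 200 mm long, lying between the robot and the rack; bystander
- mouse: black computer mouse, 105 x 60 x 33, near the robot; bystander
- adapter: black power-adapter brick, 110 x 48 x 32, near the robot; bystander
- mug: white mug, 80 diameter, 90 tall, beyond the tote; bystander
- white_drive: white drive case lying flat on the bench, 75 x 115 x 16, no colour sleeve, beyond the tote; bystander
- brush: brush with a wooden handle, lying beyond the dock; bystander

How it is judged:
On the way:
1. the tote sits flush on the dock over both pegs, let go, while the blue and orange drives are still in the rack (horizontal distance between tote and dock_top below 0.006 m and z of tote in the frame of dock_top below 0.003 m and angle between tote's own z axis and vertical below 0.04 rad and angle between the x axis of tote and the x axis of dock, either way round below 0.06 rad and contact force between tote and the fingers below 0.1 N and distance of each of drive_blue, drive_orange from where it was at the start of the episode below 0.02 m), for 0.2 s.
At the end, for the whole second after the job is handed in: Tote released on the dock over both pegs (within 6 mm, 0.06 rad either way round, under 3 mm above the plate, level). Blue drive in the blue box, orange in the orange: foot down, within 10 mm of the floor, 20 mm of the centre, leaning under 0.6 rad, all at rest. Grey drive within 20 mm of its start (horizontal distance between tote and dock_top below 0.006 m and z of tote in the frame of dock_top below 0.003 m and angle between tote's own z axis and vertical below 0.04 rad and angle between the x axis of tote and the x axis of dock, either way round below 0.06 rad and linear speed of each of tote, drive_blue, drive_orange below 0.02 m/s and x of drive_blue in the frame of blue_half between -0.02 and 0.02 m and y of drive_blue in the frame of blue_half between -0.025 and 0.025 m and z of drive_blue in the frame of blue_half between -0.01 and 0.01 m and angle between each of drive_blue, drive_orange's own z axis and vertical below 0.6 rad and x of drive_orange in the frame of orange_half between -0.02 and 0.02 m and y of drive_orange in the frame of orange_half between -0.025 and 0.025 m and z of drive_orange in the frame of orange_half between -0.01 and 0.01 m and distance of drive_grey from where it was at the start of the episode below 0.02 m); the robot touches nothing.
It fails at once if the blue drive is dropped or thrown: it moves at over 0.7 m/s (a fall of about 25 mm) with no finger on it (linear speed of drive_blue above 0.7 m/s and contact force between drive_blue and the fingers below 0.1 N).
It fails at once if the orange drive is dropped or thrown: it moves at over 0.7 m/s (a fall of about 25 mm) with no finger on it (linear speed of drive_orange above 0.7 m/s and contact force between drive_orange and the fingers below 0.1 N).
It fails at once if the grey drive is pulled out or shifted by more than 20 mm (distance of drive_grey from where it was at the start of the episode above 0.02 m).
It fails at once if a bystander on the bench is moved by more than 30 mm (distance of any of screwdriver, mouse, adapter, mug, white_drive, brush from where it was at the start of the episode above 0.03 m).
It also fails if it takes over 72 s, if anything falls off the work surface, if the arm or the gripper's body presses on something with over 40 N, if the wrist force passes 120 N, or if a joint passes its speed limit or range.

## Working session

There is one attempt and no reset: what is moved stays moved. The work goes in short steps, Python scripts to look and compute and a tool call to move; the robot and the scene stay as the last step left them, time stands still between calls to the robot, and variables do not carry over. Pictures are saved under pics/ and viewed, at most 10 in all, crops included, and the job is handed in when it is done.

Besides the shell and the picture viewer there is one more tool, called after ">>>" by a JSON object that holds its "api" and its "payload", one argument or row to a line. move_arm: Moves the arm, as the interface text tells. Its arguments: {"type":"object","properties":{"motion":{"type":"string"},"newtons":{"type":"number"}},"required":["motion"]}

```bash
mkdir -p pics; ls; cat > h.py <<'E'
import numpy as np,cv2
from scipy.spatial.transform import Rotation as R
from rig import robot
def cam(n):
    m=robot.camera_model(n); p,d=robot.camera(n); np.savez('last_%s.npz'%n,p=p,d=d,mtx=m['mtx'],D=m['D'],pos=m['position'],att=np.array(m['attitude']))
    return p,d,m
def cloud(n):
    f=np.load('last_%s.npz'%n); d=f['d'];v,u=np.mgrid[:384,:512]
    uv=cv2.undistortPoints(np.stack([u,v],-1).reshape(-1,1,2).astype(np.float64),f['mtx'],f['D']).reshape(384,512,2)
    P=np.dstack([uv,np.ones((384,512))])*d[...,None]
    A=f['att']; M=A if A.shape==(3,3) else R.from_quat(A).as_matrix()
    W=P@M.T+f['pos']; W[d==0]=np.nan
    return f['p'],W
E
python3 - <<'E'
from h import *
for n in('top','side'):
    p,d,m=cam(n); print(n,m['position'],m['attitude'])
    cv2.imwrite('pics/%s1.png'%n,cv2.resize(p[...,::-1],(800,600),interpolation=cv2.INTER_CUBIC))
o=robot.get_obs();print(o['time'],o['position'],o['tool_rot'],o['grip_width'])
E
```

```text
pics
top [0.46182252 0.00209218 1.04472624] [ 0.70951438 -0.70287506  0.03897609 -0.03220033]
side [ 0.48893773 -0.91318106  0.70079274] [ 0.88621547 -0.04643657  0.01976858 -0.460516  ]
0.1 [ 0.2105684  -0.58778992  0.22966218] [ 9.85262872e-01  1.71044257e-01 -7.15021352e-06 -9.67325511e-04] 0.0867393715760989
```

View pics/top1.png

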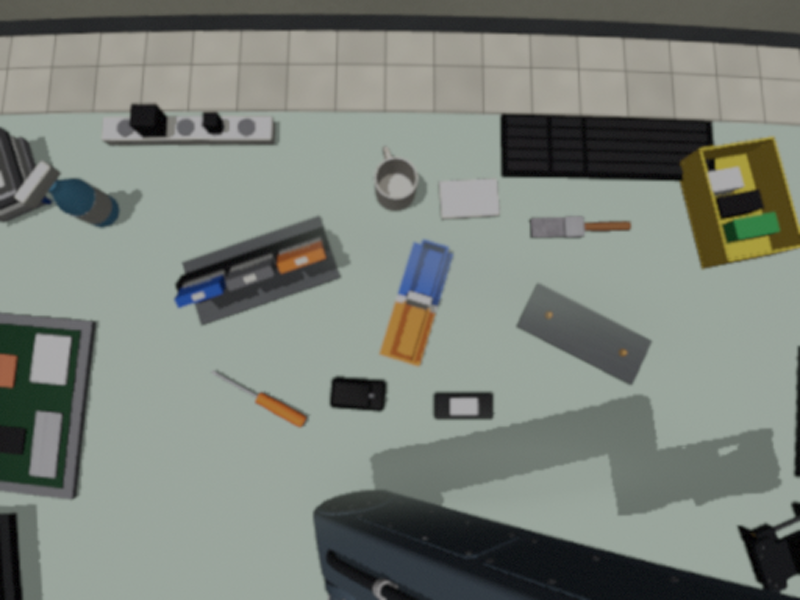

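View pics/side1.png

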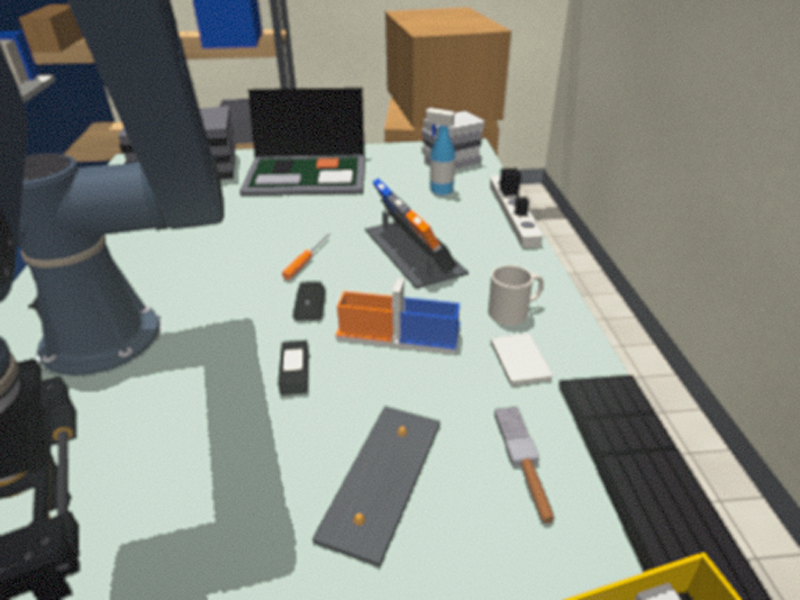

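```bash
cat > m1.py <<'E'
from h import *
p,W=cloud('top')
def px(u,v): 
    u=int(u*.64);v=int(v*.64); return np.nanmedian(W[v-1:v+2,u-1:u+2].reshape(-1,3),0)
for n,q in dict(bench=(500,260),peg1=(549,315),peg2=(624,352),web=(415,298),dock=(585,333)).items(): print(n,px(*q).round(4))
def box(name,u0,u1,v0,v1,z0,z1,hs=None):
    s=np.s_[int(v0*.64):int(v1*.64),int(u0*.64):int(u1*.64)]
    w=W[s].reshape(-1,3); hsv=cv2.cvtColor(p[s],cv2.COLOR_RGB2HSV).reshape(-1,3)
    k=(w[:,2]>z0)&(w[:,2]<z1)
    if hs: k&=(hsv[:,0]>hs[0])&(hsv[:,0]<hs[1])&(hsv[:,1]>hs[2])
    w=w[k]; r=cv2.minAreaRect((w[:,:2]*1000).astype(np.float32)); print(name,len(w),'med',np.median(w,0).round(4),'mean',w.mean(0).round(4),'rect',np.round(r[0],1),np.round(r[1],1),round(r[2],2)); return w
box('dock',505,665,275,395,.006,.03)
box('tote',370,460,230,375,.062,.08)
box('foot',370,460,230,375,.006,.08)
box('web',370,460,230,375,.1,.13)
box('blueTote',370,460,230,375,.06,.08,(100,130,120))
box('orTote',370,460,230,375,.06,.08,(5,25,120))
box('rack',170,350,210,330,.01,.2)
for n,hs in dict(blue=(100,130,120),orange=(5,25,120)).items():
    w=box(n,170,350,210,330,.06,.2,hs); c=w.mean(0); U,S,V=np.linalg.svd(w-c); print(S/len(w)**.5,V.round(3).tolist(), np.percentile(w[:,2],[1,50,99]))
box('rackfoot',170,350,210,330,.0,.04)
E
python3 m1.py
```

```text
bench [ 0.6519 -0.2166  0.0011]
peg1 [ 0.5438 -0.3037  0.0211]
peg2 [ 0.4735 -0.4475  0.022 ]
web [ 0.5638 -0.0438  0.1145]
dock [ 0.5091 -0.3769  0.013 ]
dock 2662 med [ 0.5091 -0.3763  0.0121] mean [ 0.5088 -0.376   0.0122] rect [ 521.1 -377.3] [269.4 201.4] 83.2
tote 280 med [ 0.5605 -0.054   0.0709] mean [ 0.5652 -0.0536  0.0709] rect [564.4 -53.5] [ 50.  222.4] 73.46
foot 1983 med [ 0.5595 -0.0522  0.017 ] mean [ 0.5648 -0.0528  0.0254] rect [581.2 -34. ] [127. 247.] 73.45
web 90 med [ 0.5639 -0.0523  0.1145] mean [ 0.5635 -0.0529  0.1142] rect [564.  -53.3] [41.7 13.9] 74.23
blueTote 39 med [ 0.5915 -0.0458  0.071 ] mean [ 0.5931 -0.0599  0.0706] rect [597.3 -63.3] [50.3 44.4] 72.85
orTote 128 med [ 0.4943 -0.0282  0.0709] mean [ 0.4967 -0.034   0.0707] rect [504.6 -35.6] [49.8 97.5] 73.46
rack 2368 med [0.6179 0.2408 0.0855] mean [0.6184 0.2409 0.0851] rect [626.3 247.6] [127.5 284.9] 19.51
blue 271 med [0.5713 0.3177 0.1324] mean [0.5704 0.321  0.1284] rect [573.2 326.3] [39.6 79.8] 18.83
[0.02619377 0.01328138 0.00516924] [[-0.33, 0.943, 0.04], [0.606, 0.245, -0.757], [0.724, 0.226, 0.652]] [0.10039676 0.13242571 0.13992394]
orange 279 med [0.6316 0.1543 0.1328] mean [0.6306 0.1523 0.1281] rect [631.1 156.5] [40.3 93. ] 13.86
[0.02629412 0.01454726 0.00569093] [[-0.238, 0.957, -0.168], [0.636, 0.023, -0.771], [0.734, 0.291, 0.614]] [0.0786827  0.13282333 0.14071871]
rackfoot 5065 med [0.6221 0.2455 0.0034] mean [0.6266 0.2473 0.005 ] rect [630.5 256.2] [235.3 358.5] 0.61
```

>>> {"api": "move_arm", "payload": {
  "motion": "1 0.85 -0.64 0 0;1 0.85 -0.64 0 0;1 0.85 -0.64 0 0;1 0.85 -0.64 0 0;1 0.85 -0.64 0 0;1 0.85 -0.64 0 0"
}}

```text
time: 0.6
position: [0.3295, -0.4032, 0.2299]
tool_rot: [0.985, 0.173, 0.0, -0.004]
ft_force: [0.2, 0.5, 0.1]
grip_width: 0.0871
grip_force: 0.0
```

>>> {"api": "move_arm", "payload": {
  "motion": "1 0.85 -0.64 0 0;1 0.85 -0.64 0 0;1 0.85 -0.64 0 0;1 0.85 -0.64 0 0;1 0.85 -0.64 0 0;1 0.85 -0.64 0 0"
}}

```text
time: 1.1
position: [0.4464, -0.2272, 0.2303]
tool_rot: [0.985, 0.174, 0.0, -0.002]
ft_force: [0.9, 0.0, -0.5]
grip_width: 0.0869
grip_force: 0.0
```

>>> {"api": "move_arm", "payload": {
  "motion": "1 0.85 -0.64 0 -0.299;1 0.85 -0.64 0 -0.299;1 0.85 -0.64 0 -0.299;1 0.85 -0.64 0 -0.299;1 0.85 -0.64 0 -0.299;1 0.85 -0.64 0 -0.299;1 0.85 -0.64 0 -0.299;1 0.85 -0.64 0 -0.299;1 0.85 -0.64 0 -0.299"
}}

```text
time: 1.85
position: [0.5614, -0.055, 0.2301]
tool_rot: [0.801, 0.599, -0.0, -0.0]
ft_force: [-0.5, -0.2, 0.4]
grip_width: 0.0872
grip_force: 0.0
```

```bash
cat >> h.py <<'E'
def plan(xyz,yaw=None,o=None):
    "deltas in tool axes, units of 0.2 m; yaw = closing (tool y) world yaw in deg, mod 180"
    o=o or robot.get_obs(); M=R.from_quat(o['tool_rot']).as_matrix(); p=np.array(o['position'])
    d=M.T@(np.array(xyz)-p)/.2
    y=np.degrees(np.arctan2(M[1,1],M[0,1])); t=0 if yaw is None else -(((yaw-y)+90)%180-90)/180
    print('t',round(o['time'],2),'p',p.round(4),'yaw',round(y,2),'q6',round(o['q'][5],3),'F',np.round(o['ft_force'],1),'-> shift',d.round(3),'turn',round(t,4)); return d,t
def rect(w,yaw):
    "robust extents of points in frame rotated by yaw: edges from 1/99 percentile"
    c,s=np.cos(np.radians(yaw)),np.sin(np.radians(yaw)); a=w[:,:2]@np.array([[c,-s],[s,c]])
    lo,hi=np.percentile(a,1,0),np.percentile(a,99,0); m=(lo+hi)/2
    return np.array([[c,-s],[s,c]])@m, hi-lo
E
python3 - <<'E'
from h import *
p,W=cloud('top'); w=W[176:253,323:426].reshape(-1,3); w=w[(w[:,2]>.006)&(w[:,2]<.03)]
c=np.median(w[:,:2],0); w=w[np.linalg.norm(w[:,:2]-c,axis=1)<.136]
for y in np.arange(62,67,.5): 
    m,e=rect(w,y); print(y,m.round(4),e.round(4),(e[0]*e[1]).round(5))
p,d,m=cam('wrist'); p,W=cloud('wrist'); cv2.imwrite('pics/w1.png',p[...,::-1])
w=W.reshape(-1,3); 
for z0,z1 in((.062,.08),(.1,.125)):
    k=w[(w[:,2]>z0)&(w[:,2]<z1)]; k=k[np.linalg.norm(k[:,:2]-[.564,-.0535],axis=1)<.13]
    print(len(k),k.mean(0).round(4),cv2.minAreaRect((k[:,:2]*1000).astype(np.float32)))
plan([.5642,-.0535,.084],-16.54)
E
```

```text
62.0 [ 0.5093 -0.3766] [0.2463 0.0971] 0.02392
62.5 [ 0.5093 -0.3765] [0.2464 0.0961] 0.02368
63.0 [ 0.5093 -0.3764] [0.2463 0.0954] 0.0235
63.5 [ 0.5092 -0.3764] [0.2462 0.0952] 0.02344
64.0 [ 0.5092 -0.3764] [0.2462 0.0954] 0.0235
64.5 [ 0.5089 -0.3763] [0.2464 0.0962] 0.0237
65.0 [ 0.5088 -0.3764] [0.2467 0.0971] 0.02397
65.5 [ 0.509  -0.3764] [0.2466 0.0982] 0.02421
66.0 [ 0.5089 -0.3762] [0.2464 0.0996] 0.02453
66.5 [ 0.5088 -0.3761] [0.2463 0.1007] 0.0248
2838 [ 0.5637 -0.0541  0.069 ] ((561.1167602539062, -53.979644775390625), (50.67671585083008, 222.3639373779297), 73.3864974975586)
710 [ 0.5617 -0.0518  0.1139] ((561.501708984375, -53.44415283203125), (41.48897933959961, 13.606025695800781), 73.51362609863281)
t 1.9 p [ 0.5613 -0.0553  0.2302] yaw -16.56 q6 -0.007 F [ 0.3 -1.1  0.8] -> shift [0.013 0.012 0.731] turn -0.0001
```

View pics/w1.png

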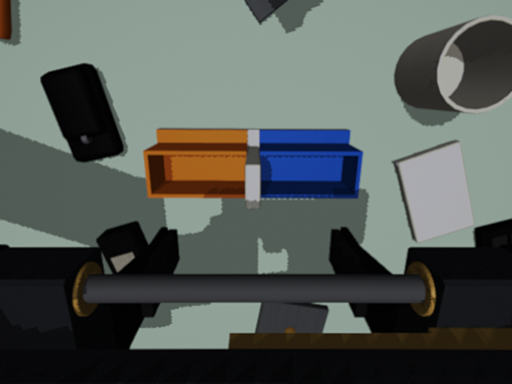

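>>> {"api": "move_arm", "payload": {
  "motion": "1 0.01 0.006 0.6 0;1 0.01 0.006 0.6 0;1 0.01 0.006 0.6 0;1 0.01 0.006 0.73 0;1 0.01 0.006 0.73 0;-1 0.01 0.006 0.73 0;-1 0.01 0.006 0.73 0;-1 0.01 0.006 0.73 0;-1 0.01 0.006 0.73 0;-1 0.01 0.006 0.73 0;-1 0.01 0.006 0.73 0;-1 0.01 0.006 0.73 0",
  "newtons": 40
}}

```text
time: 2.9
position: [0.5635, -0.0534, 0.0854]
tool_rot: [0.801, 0.598, 0.0, 0.001]
ft_force: [-0.6, -0.0, 0.8]
grip_width: 0.0484
grip_force: 0.0
```

>>> {"api": "move_arm", "payload": {
  "motion": "-1 0 0 -0.1 0;-1 0 0 -0.25 0;-1 0 0 -0.45 0;-1 0 0 -0.5 0;-1 0 0 -0.5 0"
}}

```text
time: 3.32
position: [0.5657, -0.054, 0.1884]
tool_rot: [0.801, 0.599, 0.003, 0.004]
ft_force: [1.0, -0.3, -0.1]
grip_width: 0.0151
grip_force: 0.0
```

```bash
python3 - <<'E'
from h import *
cam('top'); p,W=cloud('top'); plan([.5092,-.3764,.2],63.7)
w=W[130:250,225:310].reshape(-1,3); z=robot.get_obs()['position'][2]-.084
k=w[(w[:,2]>z+.062)&(w[:,2]<z+.08)]
r=cv2.minAreaRect((k[:,:2]*1000).astype(np.float32)); print(z,len(k),k.mean(0).round(4),r)
E
```

```text
t 3.37 p [ 0.564  -0.0535  0.1861] yaw -16.47 q6 -0.004 F [-0.7 -0.3  0.5] -> shift [-1.626  0.195 -0.069] turn -0.4454
0.102109286584264 0 [nan nan nan] ((0.0, 0.0), (0.0, 0.0), 0.0)<stdin>:5: RuntimeWarning: Mean of empty slice.
  ret = um.true_divide(
```

>>> {"api": "move_arm", "payload": {
  "motion": "-0.2 0 0 0 0;-0.2 0 0 0 0;-0.2 0 0 0 0;-0.2 0 0 0 0;-0.2 0 0 0 0"
}}

```text
time: 3.78
position: [0.5626, -0.0533, 0.1834]
tool_rot: [0.801, 0.598, -0.001, -0.001]
ft_force: [1.1, 0.6, -0.1]
grip_width: 0.0324
grip_force: 0.0
```

```bash
python3 - <<'E'
from h import *
cam('wrist'); p,W=cloud('wrist'); w=W.reshape(-1,3)
for z0,z1 in((.062,.08),(.1,.125)):
    k=w[(w[:,2]>z0)&(w[:,2]<z1)]; k=k[np.linalg.norm(k[:,:2]-[.564,-.0535],axis=1)<.13]
    print(len(k),k.mean(0).round(4),cv2.minAreaRect((k[:,:2]*1000).astype(np.float32)))
plan([.5625,-.0537,.084],-16.54)
print(robot.get_obs()['grip_width']); cv2.imwrite('pics/w2.png',p[...,::-1])
E
```

```text
3909 [ 0.5602 -0.0529  0.069 ] ((561.0992431640625, -53.69124221801758), (50.715492248535156, 222.43946838378906), 73.49575805664062)
1031 [ 0.562  -0.0514  0.1137] ((561.1678466796875, -53.63341522216797), (42.41679763793945, 13.955915451049805), 73.495849609375)
t 3.83 p [ 0.5628 -0.0533  0.1837] yaw -16.49 q6 -0.004 F [-0.3  0.2  0.4] -> shift [-0.002 -0.     0.499] turn 0.0003
0.03296661808528329
```

View pics/w2.png

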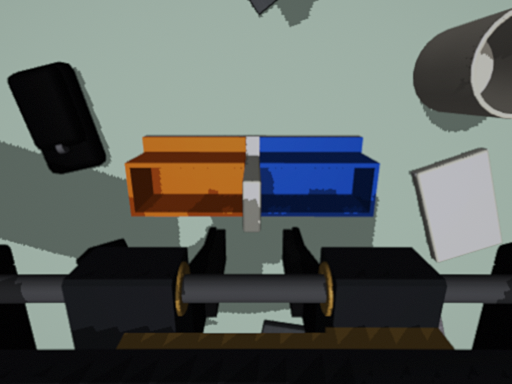

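>>> {"api": "move_arm", "payload": {
  "motion": "-0.2 0 0 0.3 0;-0.2 0 0 0.3 0;-0.2 0 0 0.5 0;-0.2 0 0 0.5 0;-0.2 0 0 0.5 0;-1 0 0 0.5 0;-1 0 0 0.5 0;-1 0 0 0.5 0;-1 0 0 0.5 0;-1 0 0 0.5 0;-1 0 0 0.5 0;-1 0 0 0.5 0",
  "newtons": 40
}}

```text
time: 4.83
position: [0.5627, -0.0532, 0.0865]
tool_rot: [0.801, 0.599, 0.0, 0.0]
ft_force: [-3.3, 1.2, 6.8]
grip_width: 0.0136
grip_force: 40.0
```

>>> {"api": "move_arm", "payload": {
  "motion": "-1 0 0 -0.1 0;-1 0 0 -0.25 0;-1 0 0 -0.45 0;-1 0 0 -0.5 0;-1 0 0 -0.5 0;-1 0 0 -0.5 0"
}}

```text
time: 5.33
position: [0.5629, -0.0533, 0.1847]
tool_rot: [0.801, 0.598, 0.0, 0.0]
ft_force: [-0.8, 0.6, -4.3]
grip_width: 0.0139
grip_force: 40.0
```

```bash
python3 - <<'E'
from h import *
cam('top'); p,W=cloud('top'); d,t=plan([.5092,-.3764,.2],63.7); print(robot.get_obs()['grip_width'])
o=robot.get_obs(); z=o['position'][2]-.0855
w=W[120:250,225:310].reshape(-1,3); k=w[(w[:,2]>z+.06)&(w[:,2]<z+.08)]
print(z,len(k)); r=cv2.minAreaRect((k[:,:2]*1000).astype(np.float32)); print(k.mean(0).round(4),r)
cam('wrist'); p,W=cloud('wrist'); w=W.reshape(-1,3); k=w[(w[:,2]>z+.055)&(w[:,2]<z+.08)];k=k[np.linalg.norm(k[:,:2]-[.564,-.0535],axis=1)<.13]
print(len(k),k.mean(0).round(4),cv2.minAreaRect((k[:,:2]*1000).astype(np.float32)))
E
```

```text
t 5.38 p [ 0.5618 -0.053   0.1833] yaw -16.48 q6 -0.004 F [ 0.6 -0.1 -4.4] -> shift [-1.625  0.206 -0.084] turn -0.4454
0.014055973703915134
0.09782989237535479 0
[nan nan nan] ((0.0, 0.0), (0.0, 0.0), 0.0)
8879 [ 0.5655 -0.0417  0.1635] ((562.7349853515625, -53.213905334472656), (49.446170806884766, 223.22662353515625), 73.41162872314453)<stdin>:5: RuntimeWarning: Mean of empty slice.
  ret = um.true_divide(
```

>>> {"api": "move_arm", "payload": {
  "motion": "-1 -0.3 0.04 0 -0.06;-1 -0.8 0.1 0 -0.44;-1 -0.8 0.1 0 -0.44;-1 -0.8 0.1 0 -0.44;-1 -0.8 0.1 0 -0.44;-1 -0.8 0.1 0 -0.44;-1 -0.8 0.1 0 -0.44;-1 -0.8 0.1 0 -0.44;-1 -0.8 0.1 0 -0.44;-1 -0.8 0.1 0 -0.44;-1 -0.8 0.1 0 -0.44;-1 -0.8 0.1 0 -0.445"
}}

```text
time: 6.43
position: [0.5355, -0.2117, 0.1818]
tool_rot: [0.226, 0.974, 0.001, -0.003]
ft_force: [-0.4, 0.5, -3.9]
grip_width: 0.0137
grip_force: 40.0
```

```bash
python3 - <<'E'
from h import *
cam('wrist');d,t=plan([.5085,-.3764,.15],63.7)
E
```

```text
t 6.48 p [ 0.5355 -0.2117  0.1818] yaw 63.9 q6 -1.686 F [-0.5 -0.4 -4.1] -> shift [-0.242 -0.799  0.157] turn 0.0011
```

>>> {"api": "move_arm", "payload": {
  "motion": "-1 -0.1 -0.2 0 0;-1 -0.24 -0.6 0 0;-1 -0.24 -0.8 0 0;-1 -0.24 -0.8 0.15 0;-1 -0.24 -0.8 0.15 0;-1 -0.24 -0.8 0.15 0"
}}

```text
time: 6.98
position: [0.5057, -0.3785, 0.15]
tool_rot: [0.231, 0.973, 0.002, -0.003]
ft_force: [0.4, -0.2, -3.9]
grip_width: 0.014
grip_force: 40.0
```

```bash
python3 - <<'E'
from h import *
cam('wrist');d,t=plan([.5085,-.3764,.0985],63.7)
p,W=cloud('wrist'); cv2.imwrite('pics/w3.png',p[...,::-1])
w=W.reshape(-1,3);n=np.linalg.norm(w[:,:2]-[.508,-.376],axis=1)
k=w[(n<.14)&(w[:,2]>.005)&(w[:,2]<.018)]; print(len(k),rect(k,63.7))
cam('top');p,W=cloud('top'); cv2.imwrite('pics/t3.png',cv2.resize(p[150:280,280:450,::-1],(680,520)))
w=W.reshape(-1,3);n=np.linalg.norm(w[:,:2]-[.508,-.376],axis=1)
for a,b in((.1,.112),(.112,.135),(.135,.15)):
    k=w[(n<.14)&(w[:,2]>a)&(w[:,2]<b)]; print(a,len(k),rect(k,63.9) if len(k) else 0)
E
```

```text
t 7.03 p [ 0.5067 -0.3765  0.1512] yaw 63.39 q6 -1.923 F [ 0.3  1.6 -3.6] -> shift [-0.009  0.004  0.264] turn -0.0017
4366 (array([ 0.47088043, -0.36095077]), array([0.24333324, 0.01495252]))
0.1 107 (array([ 0.52143593, -0.34617316]), array([0.16041917, 0.04912061]))
0.112 241 (array([ 0.52457909, -0.34451476]), array([0.15441911, 0.05267549]))
0.135 117 (array([ 0.52541651, -0.34295058]), array([0.15018593, 0.05160875]))
```

View pics/w3.png

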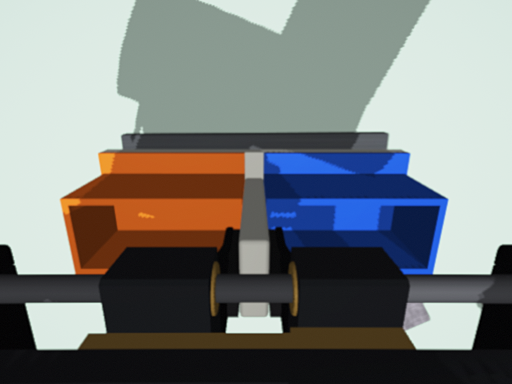

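>>> {"api": "move_arm", "payload": {
  "motion": "-1 -0.007 0 0.08 0;-1 -0.007 0 0.16 0;-1 -0.007 0 0.2 0;-1 -0.007 0 0.22 0;-1 -0.007 0 0.24 0;-1 -0.007 0 0.255 0;-1 -0.007 0 0.262 0;-1 -0.007 0 0.266 0;-1 -0.007 0 0.266 0"
}}

```text
time: 7.83
position: [0.5101, -0.378, 0.1019]
tool_rot: [0.228, 0.974, -0.0, 0.0]
ft_force: [-1.4, 0.7, -2.2]
grip_width: 0.014
grip_force: 40.0
```

```bash
python3 - <<'E'
from h import *
cam('wrist');plan([.5085,-.3764,.0985],63.7); print(robot.get_obs()['moment'])
p,W=cloud('wrist'); w=W.reshape(-1,3);n=np.linalg.norm(w[:,:2]-[.508,-.376],axis=1)
k=w[(n<.14)&(w[:,2]>.006)&(w[:,2]<.017)]; print('dock',np.median(k[:,2]),rect(k,63.7))
k=w[(n<.14)&(w[:,2]>.06)&(w[:,2]<.1)]; print('walls',np.percentile(k[:,2],[5,25,50,75,95]))
k=w[(n<.14)&(w[:,2]>.018)&(w[:,2]<.032)]; print('foot',np.percentile(k[:,2],[5,25,50,75,95]),rect(k,63.7))
cv2.imwrite('pics/w4.png',p[...,::-1])
E
```

```text
t 7.88 p [ 0.5101 -0.378   0.1018] yaw 63.61 q6 -1.924 F [-1.  -0.5 -1.6] -> shift [0.011 0.004 0.017] turn -0.0005
[0.01791244 0.03241509 0.03026222]
dock 0.011314478657442145 (array([ 0.47313472, -0.36272086]), array([0.2451825 , 0.02110479]))
walls [0.06227232 0.07082199 0.0799015  0.08549083 0.08685991]
foot [0.02598134 0.03007805 0.03067447 0.03119424 0.03177051] (array([ 0.50126844, -0.37405696]), array([0.21750719, 0.06142739]))
```

>>> {"api": "move_arm", "payload": {
  "motion": "-1 0 0 0.012 0;-1 0 0 0.02 0;-1 0 0 0.026 0;-1 0 0 0.026 0;-1 0 0 0.026 0"
}}

```text
time: 8.3
position: [0.5096, -0.3783, 0.0992]
tool_rot: [0.228, 0.974, -0.001, 0.0]
ft_force: [-6.8, 1.9, 13.1]
grip_width: 0.0137
grip_force: 40.0
```

>>> {"api": "move_arm", "payload": {
  "motion": "0 0 0 0.02 0;0 0 0 0.02 0;0 0 0 0.02 0;0 0 0 0.02 0;0 0 0 0.02 0;0 0 0 0.02 0;0 0 0 -0.2 0;0 0 0 -0.5 0;0 0 0 -0.7 0;0 0 0 -0.7 0"
}}

```text
time: 9.13
position: [0.5121, -0.3797, 0.2417]
tool_rot: [0.228, 0.974, -0.002, 0.004]
ft_force: [1.1, -1.7, 0.8]
grip_width: 0.0436
grip_force: 0.0
```

```bash
python3 - <<'E'
from h import *
cam('wrist');plan([.5085,-.3764,.2],63.7)
p,W=cloud('wrist'); w=W.reshape(-1,3);n=np.linalg.norm(w[:,:2]-[.508,-.376],axis=1)
k=w[(n<.14)&(w[:,2]>.006)&(w[:,2]<.017)]; print('dock',np.median(k[:,2]),rect(k,63.7))
k=w[(n<.14)&(w[:,2]>.075)&(w[:,2]<.09)]; print('walls',np.median(k[:,2]),cv2.minAreaRect((k[:,:2]*1000).astype(np.float32)))
a=(k[:,:2]-[.508,-.376])@[.443,.8965];print('tilt along',[np.median(k[(a>l)&(a<h),2]).round(4) for l,h in((-.12,-.08),(-.08,-.03),(.03,.08),(.08,.12))])
k=w[(n<.14)&(w[:,2]>.018)&(w[:,2]<.032)]; print('foot',np.median(k[:,2]))
k=w[(n<.14)&(w[:,2]>.12)&(w[:,2]<.135)]; print('web',np.median(k[:,2]))
cv2.imwrite('pics/w4.png',p[...,::-1])
E
```

```text
t 9.18 p [ 0.5131 -0.3807  0.2445] yaw 63.63 q6 -1.924 F [ 1.3 -2.1  2.2] -> shift [0.033 0.01  0.222] turn -0.0004
dock 0.011496696240031468 (array([ 0.47647617, -0.36454555]), array([0.24652824, 0.02661671]))
walls 0.0821894987504081 ((508.73876953125, -379.2762451171875), (222.79698181152344, 50.397125244140625), 63.649410247802734)
tilt along [np.float64(0.0822), np.float64(0.0823), np.float64(0.0822), np.float64(0.0821)]
foot 0.027488776362190326
web 0.1263626809306577
```

View pics/w4.png

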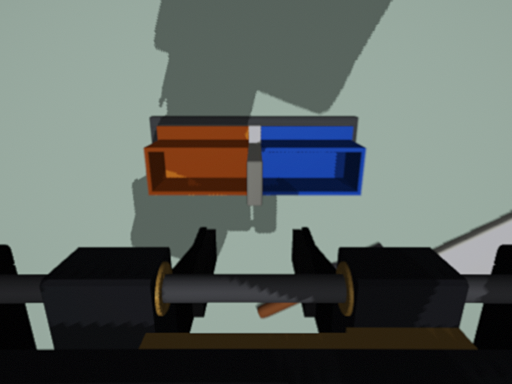

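>>> {"api": "move_arm", "payload": {
  "motion": "0.3 0.38 0.76 -0.15 0.2444;0.3 0.38 0.76 -0.15 0.2444;0.3 0.38 0.76 -0.15 0.2444;0.3 0.38 0.76 -0.15 0.2444;0.3 0.38 0.76 -0.15 0.2444;0.3 0.38 0.76 -0.15 0.2444;0.3 0.38 0.76 -0.15 0.2444"
}}

```text
time: 9.77
position: [0.5096, -0.2065, 0.2663]
tool_rot: [0.577, 0.817, 0.0, 0.0]
ft_force: [0.2, -0.0, -0.7]
grip_width: 0.0564
grip_force: 0.0
```

>>> {"api": "move_arm", "payload": {
  "motion": "0.3 0.735 0.327 0 0;0.3 0.735 0.327 0 0;0.3 0.735 0.327 0 0;0.3 0.735 0.327 0 0"
}}

```text
time: 10.1
position: [0.5215, -0.0459, 0.2657]
tool_rot: [0.576, 0.818, 0.0, -0.001]
ft_force: [0.2, -0.1, -0.5]
grip_width: 0.0564
grip_force: 0.0
```

>>> {"api": "move_arm", "payload": {
  "motion": "0.3 0.735 0.327 0 0;0.3 0.735 0.327 0 0;0.3 0.735 0.327 0 0;0.3 0.735 0.327 0 0"
}}

```text
time: 10.43
position: [0.534, 0.115, 0.2658]
tool_rot: [0.575, 0.818, 0.0, -0.0]
ft_force: [0.2, -0.4, -0.2]
grip_width: 0.0563
grip_force: 0.0
```

>>> {"api": "move_arm", "payload": {
  "motion": "0.3 0.735 0.327 0 0;0.3 0.735 0.327 0 0;0.3 0.735 0.327 0 0;0.3 0.735 0.327 0 0;0.3 0.735 0.327 0 0;0.3 0.735 0.327 0 0"
}}

```text
time: 10.93
position: [0.5461, 0.2749, 0.2652]
tool_rot: [0.574, 0.819, -0.0, -0.0]
ft_force: [0.7, -0.6, 0.6]
grip_width: 0.0566
grip_force: 0.0
```

```bash
python3 - <<'E'
from h import *
p,d,m=cam('wrist');plan([.57,.321,.27],19.6); cv2.imwrite('pics/w5.png',p[...,::-1]); print(m['position'])
p,d,m=cam('side'); cv2.imwrite('pics/s5.png',cv2.resize(p[60:220,180:340,::-1],(600,600)))
E
```

```text
t 10.98 p [0.5461 0.2734 0.2653] yaw 19.79 q6 -0.063 F [ 0.1 -0.1 -0.2] -> shift [ 0.183  0.193 -0.024] turn 0.001
[0.51856622 0.35274071 0.41867279]
```

View pics/w5.png

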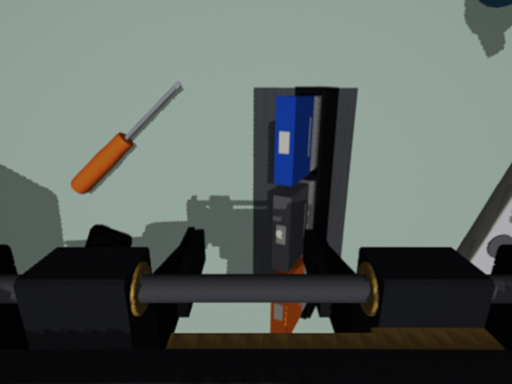

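```bash
cat > prof.py <<'E'
from h import *
import sys
def prof(cam_n,hs,yaw=19.6,zmin=.05):
    p,W=cloud(cam_n); hsv=cv2.cvtColor(p,cv2.COLOR_RGB2HSV).reshape(-1,3); w=W.reshape(-1,3)
    k=(hsv[:,0]>hs[0])&(hsv[:,0]<hs[1])&(hsv[:,1]>110)&(w[:,2]>zmin)&(w[:,2]<.3)&(w[:,1]>.08)
    w=w[k]; c,s=np.cos(np.radians(yaw)),np.sin(np.radians(yaw)); a=np.c_[w[:,:2]@np.array([[c,-s],[s,c]]),w[:,2]]
    print(cam_n,len(a),'yr range',np.percentile(a[:,1],[1,50,99]).round(4))
    for z in np.arange(.08,.15,.006):
        b=a[(a[:,2]>=z)&(a[:,2]<z+.006)]
        if len(b)>5: print(round(z+.003,3),len(b),np.percentile(b[:,0],[2,50,98]).round(4))
    return a
E
python3 - <<'E'
from prof import *
a=prof('wrist',(100,130)); 
# edge line of blue top: yaw check
b=a[a[:,2]>.133]; 
r=cv2.minAreaRect((b[:,:2]*1000).astype(np.float32)); print(r)
b=a[a[:,2]>.13]; print('slope x vs y (rad)',np.polyfit(b[:,1],b[:,0],1))
p,W=cloud('wrist'); w=W.reshape(-1,3); c,s=np.cos(np.radians(19.6)),np.sin(np.radians(19.6)); q=np.c_[w[:,:2]@np.array([[c,-s],[s,c]]),w[:,2]]
f=q[(q[:,2]>.02)&(q[:,2]<.2)&(abs(q[:,1]-.12)<.035)&(q[:,0]>.55)&(q[:,0]<.78)]
for z in np.arange(.0,.15,.01):
    b=f[(f[:,2]>=z)&(f[:,2]<z+.01)]
    if len(b): print('all',round(z+.005,3),len(b),np.percentile(b[:,0],[2,50,98]).round(3))
E
```

```text
wrist 3050 yr range [0.0692 0.1155 0.1548]
0.083 18 [0.6575 0.6666 0.6795]
0.089 62 [0.6561 0.6663 0.6671]
0.095 92 [0.6626 0.6646 0.6658]
0.101 163 [0.6447 0.6609 0.6628]
0.107 162 [0.6565 0.658  0.6597]
0.113 178 [0.6534 0.6551 0.6566]
0.119 191 [0.6504 0.652  0.6536]
0.125 204 [0.6472 0.649  0.6505]
0.131 949 [0.626  0.6311 0.6473]
0.137 856 [0.6338 0.6398 0.6442]
((623.9201049804688, 100.00556945800781), (107.83566284179688, 63.39588165283203), 46.639678955078125)
slope x vs y (rad) [0.13419612 0.61840248]
all 0.025 8 [0.677 0.682 0.704]
all 0.035 113 [0.682 0.704 0.706]
all 0.045 145 [0.693 0.699 0.702]
all 0.055 146 [0.679 0.694 0.696]
all 0.065 258 [0.677 0.687 0.691]
all 0.075 350 [0.672 0.676 0.686]
all 0.085 515 [0.667 0.677 0.681]
all 0.095 217 [0.662 0.664 0.667]
all 0.105 245 [0.657 0.659 0.662]
all 0.115 268 [0.652 0.654 0.657]
all 0.125 404 [0.626 0.648 0.652]
all 0.135 1654 [0.627 0.636 0.646]
```

View pics/s5.png

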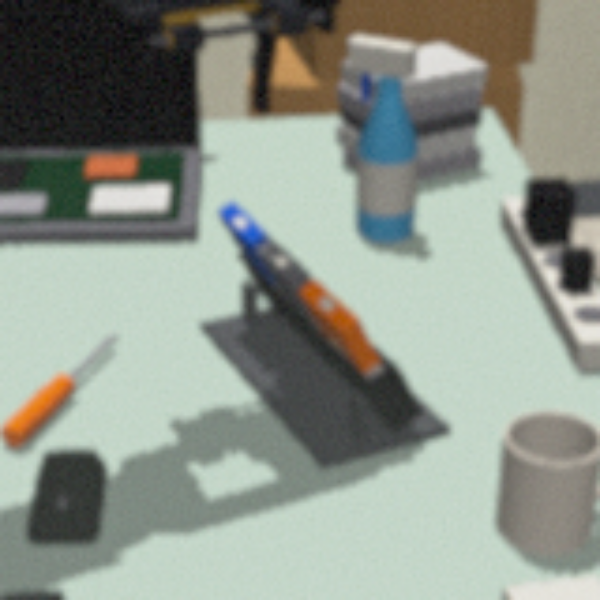

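```bash
python3 - <<'E'
from h import *
plan([.5686,.3229,.16],19.6)
E
```

```text
t 11.03 p [0.5461 0.2725 0.2654] yaw 19.68 q6 -0.063 F [-0.1 -0.9 -0.5] -> shift [0.199 0.192 0.527] turn 0.0004
```

>>> {"api": "move_arm", "payload": {
  "motion": "0.5 0.2 0.19 0 0;0.5 0.2 0.19 0.2 0;0.5 0.2 0.19 0.5 0;0.5 0.2 0.19 0.53 0;0.5 0.2 0.19 0.53 0",
  "newtons": 12
}}

```text
time: 11.45
position: [0.5646, 0.3202, 0.1535]
tool_rot: [0.577, 0.817, -0.006, -0.004]
ft_force: [-0.1, -0.7, -0.7]
grip_width: 0.0647
grip_force: 0.0
```

```bash
python3 - <<'E'
from prof import *
cam('wrist');plan([.5686,.3229,.106],19.6); a=prof('wrist',(100,130)); print(robot.get_obs()['grip_width'])
p,W=cloud('wrist'); cv2.imwrite('pics/w6.png',p[...,::-1])
E
```

```text
t 11.5 p [0.5667 0.3211 0.1569] yaw 19.52 q6 0.004 F [-0.2 -0.1  0.4] -> shift [0.005 0.014 0.254] turn -0.0004
wrist 7419 yr range [0.0758 0.1278 0.1554]
0.083 47 [0.6497 0.6663 0.6784]
0.089 260 [0.6491 0.6666 0.6678]
0.095 259 [0.646  0.6638 0.6658]
0.101 430 [0.6443 0.6609 0.6628]
0.107 450 [0.6413 0.6579 0.6598]
0.113 510 [0.6383 0.6549 0.6568]
0.119 536 [0.6352 0.6519 0.6537]
0.125 594 [0.6323 0.6488 0.6508]
0.131 1843 [0.6261 0.6319 0.6473]
0.137 1535 [0.634  0.6403 0.6444]
0.149 17 [0.6001 0.6721 0.6794]
0.0649535438023651
```

View pics/w6.png

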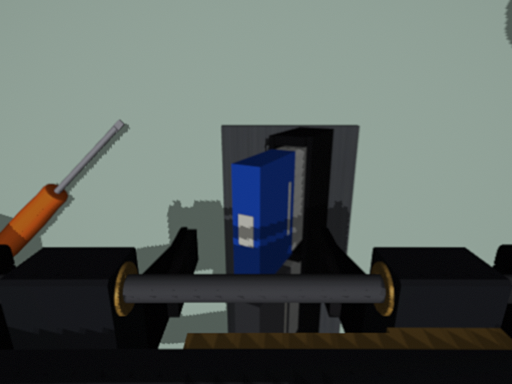

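>>> {"api": "move_arm", "payload": {
  "motion": "0.5 0.01 0.012 0.1 0;0.5 0.01 0.012 0.2 0;0.5 0.01 0.012 0.25 0;0.5 0.01 0.012 0.25 0;0.5 0.01 0.012 0.25 0;-1 0.01 0.012 0.25 0;-1 0.01 0.012 0.25 0;-1 0.01 0.012 0.25 0;-1 0.01 0.012 0.25 0;-1 0.01 0.012 0.25 0;-1 0.01 0.012 0.25 0;-1 0.01 0.012 0.25 0",
  "newtons": 12
}}

```text
time: 12.5
position: [0.5708, 0.3269, 0.1107]
tool_rot: [0.576, 0.817, 0.001, 0.001]
ft_force: [-0.4, 0.5, 4.4]
grip_width: 0.0311
grip_force: 11.4
```

>>> {"api": "move_arm", "payload": {
  "motion": "-1 0 -0.01 -0.02 0;-1 0 -0.025 -0.05 0;-1 0 -0.04 -0.08 0;-1 0 -0.055 -0.11 0;-1 0 -0.07 -0.14 0;-1 0 -0.07 -0.14 0",
  "newtons": 15
}}

```text
time: 13.0
position: [0.5576, 0.3222, 0.1403]
tool_rot: [0.576, 0.817, 0.001, 0.001]
ft_force: [2.6, 1.2, 3.2]
grip_width: 0.0304
grip_force: 14.7
```

```bash
python3 - <<'E'
from prof import *
cam('wrist');plan([.5686,.3229,.106],19.6); a=prof('wrist',(100,130)); print(robot.get_obs()['grip_width'])
cam('side');p,W=cloud('side'); cv2.imwrite('pics/s6.png',cv2.resize(p[60:220,180:340,::-1],(600,600)))
E
```

```text
t 13.05 p [0.5576 0.3221 0.1399] yaw 19.63 q6 0.008 F [2.9 0.4 2.4] -> shift [-0.015  0.053  0.17 ] turn 0.0002
wrist 8850 yr range [0.0778 0.1352 0.1556]
0.113 25 [0.6372 0.6416 0.6473]
0.119 173 [0.636  0.6544 0.6556]
0.125 239 [0.6334 0.6521 0.6542]
0.131 346 [0.6307 0.6494 0.6516]
0.137 547 [0.6278 0.6472 0.649 ]
0.143 589 [0.6248 0.6446 0.6489]
0.149 658 [0.6222 0.6417 0.6437]
0.030764463665106934
```

View pics/s6.png

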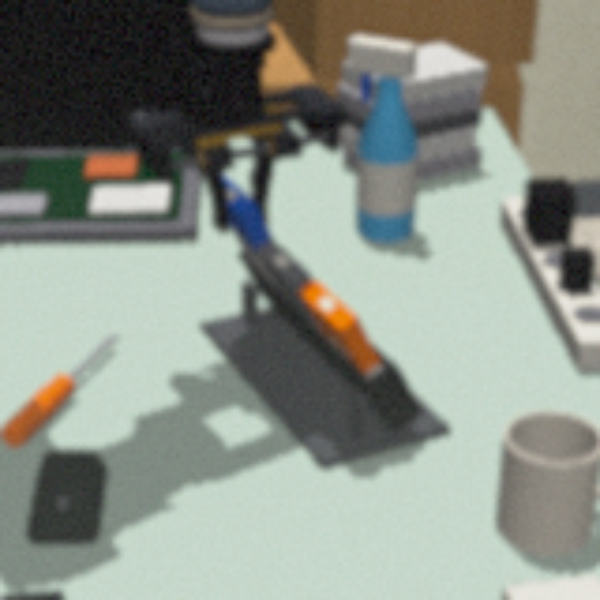

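>>> {"api": "move_arm", "payload": {
  "motion": "-1 0 -0.015 -0.03 0;-1 0 -0.03 -0.06 0;-1 0 -0.045 -0.09 0;-1 0 -0.06 -0.12 0;-1 0 -0.075 -0.15 0;-1 0 -0.085 -0.18 0;-1 0 -0.09 -0.21 0;-1 0 -0.09 -0.21 0",
  "newtons": 18
}}

```text
time: 13.77
position: [0.5382, 0.3154, 0.1802]
tool_rot: [0.576, 0.817, -0.002, -0.001]
ft_force: [0.2, 0.8, -1.4]
grip_width: 0.0176
grip_force: 18.0
```

```bash
python3 - <<'E'
from prof import *
cam('wrist');plan([.5686,.3229,.106],19.6); a=prof('wrist',(100,130)); b=a[a[:,2]>.15]; print(np.percentile(b[:,2],[5,50,95,99.5])); print(robot.get_obs()['grip_width'])
cam('side');p,W=cloud('side'); cv2.imwrite('pics/s7.png',cv2.resize(p[60:220,180:340,::-1],(600,600)))
E
```

```text
t 13.82 p [0.5387 0.3155 0.1799] yaw 19.63 q6 0.008 F [ 0.1  0.3 -0.1] -> shift [-0.015  0.155  0.369] turn 0.0002
wrist 4560 yr range [0.0751 0.1363 0.1558]
0.131 50 [0.6047 0.6132 0.6205]
0.137 57 [0.6037 0.6126 0.621 ]
0.143 72 [0.6042 0.612  0.6211]
0.149 71 [0.6045 0.6133 0.6212]
[0.16549113 0.1838502  0.25187016 0.27710969]
0.01779079388539456
```

View pics/s7.png

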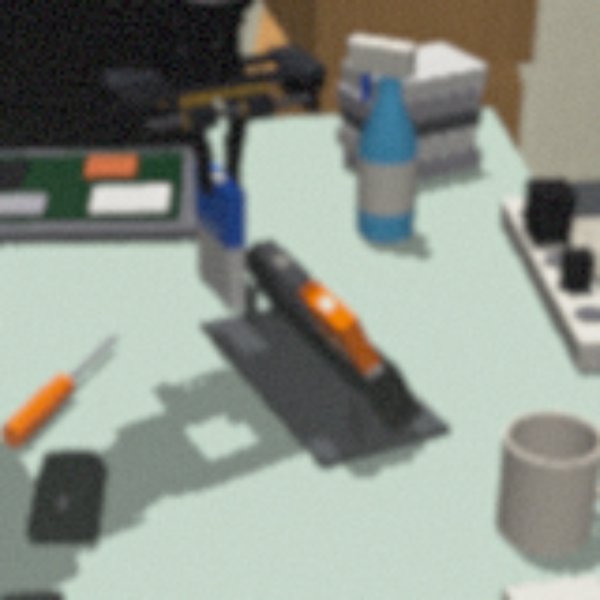

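>>> {"api": "move_arm", "payload": {
  "motion": "-1 0 -0.03 -0.1 0;-1 0 -0.06 -0.25 0;-1 0 -0.1 -0.45 0;-1 0 -0.1 -0.6 0;-1 0 -0.1 -0.6 0;-1 0 -0.1 -0.6 0;-1 0 -0.1 -0.6 0",
  "newtons": 35
}}

```text
time: 14.45
position: [0.5201, 0.3087, 0.2988]
tool_rot: [0.576, 0.817, -0.001, -0.001]
ft_force: [-1.5, 0.3, -1.0]
grip_width: 0.0176
grip_force: 35.0
```

```bash
cat > held.py <<'E'
from h import *
def held(hs,yaw):
    o=robot.get_obs(); P=np.array(o['position']); c,s=np.cos(np.radians(yaw)),np.sin(np.radians(yaw)); Q=np.array([[c,-s],[s,c]])
    print('P',P.round(4),'grip',round(o['grip_width'],4),o['grip_force'],'F',np.round(o['ft_force'],1))
    for n in('wrist','side','top'):
        cam(n); p,W=cloud(n); hsv=cv2.cvtColor(p,cv2.COLOR_RGB2HSV).reshape(-1,3); w=W.reshape(-1,3)-P
        w=np.c_[w[:,:2]@Q,w[:,2]]
        near=(abs(w[:,0])<.06)&(abs(w[:,1])<.06)&(w[:,2]>-.16)&(w[:,2]<.06)
        k=w[near&(hsv[:,0]>hs[0])&(hsv[:,0]<hs[1])&(hsv[:,1]>110)]
        if len(k)<20: print(n,len(k)); continue
        print(n,len(k),'rel z',np.percentile(k[:,2],[1,5,50,95,99]).round(4),'closing',np.percentile(k[:,0],[2,98]).round(4),'width',np.percentile(k[:,1],[1,99]).round(4))
        a=w[near]; print('   all rel z min',np.percentile(a[:,2],[.2,1,3]).round(4),end=' ')
        for z in np.arange(-.105,.03,.015):
            b=k[(k[:,2]>=z)&(k[:,2]<z+.015)]
            if len(b)>8: print('(%.3f %.4f..%.4f)'%(z+.0075,*np.percentile(b[:,0],[3,97])),end=' ')
        print()
E
python3 - <<'E'
from held import *
held((100,130),19.6); plan([.5343,-.327,.33],-26.35)
E
```

```text
P [0.5201 0.3087 0.2988] grip 0.0176 34.96123731136322 F [-1.5  0.3 -1. ]
wrist 3918 rel z [-0.0481 -0.0328  0.0034  0.0057  0.0359] closing [-0.0089  0.0105] width [-0.0407  0.0393]
   all rel z min [-0.1131 -0.0993 -0.0726] (-0.052 -0.0083..0.0082) (-0.037 -0.0086..0.0081) (-0.022 -0.0084..0.0086) (-0.007 -0.0100..0.0107) (0.007 -0.0085..0.0091) (0.022 -0.0185..0.0189) (0.038 -0.0166..0.0173) 
side 206 rel z [-0.0459 -0.0437 -0.0179  0.0066  0.0169] closing [-0.017   0.0093] width [-0.0435  0.0411]
   all rel z min [-0.1592 -0.1124 -0.109 ] (-0.037 -0.0102..0.0052) (-0.022 -0.0100..0.0045) (-0.007 -0.0171..0.0051) (0.007 -0.0176..0.0102) 
top 229 rel z [-0.045  -0.04    0.0006  0.0042  0.0055] closing [-0.0077  0.0117] width [-0.0422  0.0036]
   all rel z min [-0.1571 -0.1146 -0.1097] (-0.037 -0.0079..0.0089) (-0.022 -0.0076..0.0080) (-0.007 -0.0072..0.0101) (0.007 -0.0066..0.0117) 
t 14.6 p [0.52   0.3086 0.2977] yaw 19.62 q6 0.009 F [ 0.3 -0.2 -1.7] -> shift [-3.017 -1.001 -0.156] turn 0.2554
```

>>> {"api": "move_arm", "payload": {
  "motion": "-1 -0.08 -0.03 0 0;-1 -0.25 -0.08 0 0;-1 -0.45 -0.15 0 0;-1 -0.65 -0.22 0 0;-1 -0.85 -0.28 0 0;-1 -1 -0.33 0 0"
}}

```text
time: 15.1
position: [0.5254, 0.0959, 0.2986]
tool_rot: [0.576, 0.817, -0.001, -0.001]
ft_force: [0.1, -0.5, -1.3]
grip_width: 0.0175
grip_force: 35.0
```

>>> {"api": "move_arm", "payload": {
  "motion": "-1 -0.2 -0.067 0 0;-1 -0.4 -0.13 0 0;-1 -0.6 -0.2 0 0;-1 -0.8 -0.27 0 0;-1 -1 -0.33 0 0;-1 -1 -0.33 0 0"
}}

```text
time: 15.6
position: [0.5317, -0.1196, 0.2989]
tool_rot: [0.579, 0.815, -0.002, 0.001]
ft_force: [0.1, -0.2, -1.6]
grip_width: 0.0178
grip_force: 35.0
```

>>> {"api": "move_arm", "payload": {
  "motion": "-1 -0.2 -0.067 0 0.04;-1 -0.4 -0.13 0 0.08;-1 -0.6 -0.2 0 0.12;-1 -0.75 -0.26 0 0.16;-1 -0.9 -0.31 0 0.2;-1 -0.97 -0.33 0 0.24;-1 -1 -0.33 0 0.255;-1 -1 -0.33 0 0.255"
}}

```text
time: 16.27
position: [0.5358, -0.3243, 0.2981]
tool_rot: [0.85, 0.526, -0.0, -0.001]
ft_force: [0.3, 0.2, -0.7]
grip_width: 0.0177
grip_force: 35.0
```

```bash
python3 - <<'E'
from held import *
held((100,130),-26.35); plan([.5343,-.327,.22],-26.35)
p,W=cloud('wrist'); w=W.reshape(-1,3); k=w[(w[:,2]>.075)&(w[:,2]<.09)]; k=k[np.linalg.norm(k[:,:2]-[.509,-.378],axis=1)<.13]; print(len(k),cv2.minAreaRect((k[:,:2]*1000).astype(np.float32)))
p,W=cloud('top'); w=W.reshape(-1,3); k=w[(w[:,2]>.077)&(w[:,2]<.09)]; k=k[np.linalg.norm(k[:,:2]-[.509,-.378],axis=1)<.13]; print(len(k),cv2.minAreaRect((k[:,:2]*1000).astype(np.float32)))
E
```

```text
P [ 0.5358 -0.3243  0.2981] grip 0.0177 34.96188819408417 F [ 0.3  0.2 -0.7]
wrist 3921 rel z [-0.0485 -0.0343  0.0034  0.0051  0.0314] closing [-0.0083  0.0101] width [-0.04  0.04]
   all rel z min [-0.113  -0.0992 -0.0722] (-0.052 -0.0082..0.0085) (-0.037 -0.0084..0.0090) (-0.022 -0.0081..0.0092) (-0.007 -0.0093..0.0116) (0.007 -0.0079..0.0097) (0.022 -0.0183..0.0199) (0.038 -0.0156..0.0183) 
side 434 rel z [-0.0482 -0.0436 -0.0149  0.0052  0.0249] closing [-0.0084  0.0093] width [-0.0394  0.0319]
   all rel z min [-0.1141 -0.1126 -0.108 ] (-0.052 -0.0067..0.0079) (-0.037 -0.0058..0.0087) (-0.022 -0.0058..0.0089) (-0.007 -0.0055..0.0092) (0.007 -0.0090..0.0093) 
top 85 rel z [0.0009 0.0028 0.0054 0.0074 0.008 ] closing [-0.0086  0.0082] width [0.0218 0.0445]
   all rel z min [-0.1132 -0.1116 -0.1097] (0.007 -0.0085..0.0081) 
t 16.42 p [ 0.5358 -0.3214  0.299 ] yaw -26.17 q6 -0.262 F [-1.  -0.9 -1. ] -> shift [-0.029  0.006  0.395] turn 0.001
693 ((527.763916015625, -339.8702697753906), (135.11688232421875, 50.05580139160156), 63.47536087036133)
132 ((537.300048828125, -324.15313720703125), (106.4587631225586, 50.58367156982422), 62.93977737426758)
```

>>> {"api": "move_arm", "payload": {
  "motion": "-1 -0.014 0.002 0.1 0;-1 -0.014 0.002 0.25 0;-1 -0.014 0.002 0.4 0;-1 -0.014 0.002 0.5 0;-1 -0.014 0.002 0.6 0;-1 -0.014 0.002 0.66 0;-1 -0.014 0.002 0.7 0;-1 -0.014 0.002 0.73 0;-1 -0.014 0.002 0.75 0;-1 -0.014 0.002 0.765 0;-1 -0.014 0.002 0.765 0"
}}

```text
time: 17.33
position: [0.5355, -0.3253, 0.1474]
tool_rot: [0.849, 0.528, 0.0, 0.0]
ft_force: [-0.7, 0.1, -1.1]
grip_width: 0.0173
grip_force: 35.0
```

>>> {"api": "move_arm", "payload": {
  "motion": "-1 0 0 0.008 0;-1 0 0 0.014 0;-1 0 0 0.02 0;-1 0 0 0.024 0;-1 0 0 0.024 0"
}}

```text
time: 17.75
position: [0.5364, -0.3253, 0.145]
tool_rot: [0.849, 0.528, 0.001, 0.001]
ft_force: [-1.0, 2.5, 9.7]
grip_width: 0.0174
grip_force: 35.1
```

>>> {"api": "move_arm", "payload": {
  "motion": "-0.55 0 0 0 0;-0.5 0 0 0 0;-0.4 0 0 0 0;-0.3 0 0 0 0;-0.2 0 0 0 0;-0.2 0 0 -0.05 0;-0.2 0 0 -0.2 0;-0.2 0 0 -0.4 0;-0.2 0 0 -0.6 0;-0.2 0 0 -0.6 0"
}}

```text
time: 18.58
position: [0.5393, -0.3285, 0.2721]
tool_rot: [0.849, 0.528, 0.003, 0.009]
ft_force: [0.8, -0.9, 0.8]
grip_width: 0.035
grip_force: 0.0
```

```bash
cat > chk.py <<'E'
from h import *
def chk(hs,yaw=63.65,cx=(.509,-.378)):
    c,s=np.cos(np.radians(yaw)),np.sin(np.radians(yaw)); Q=np.array([[c,-s],[s,c]])
    for n in('wrist','side','top'):
        cam(n); p,W=cloud(n); hsv=cv2.cvtColor(p,cv2.COLOR_RGB2HSV).reshape(-1,3); w=W.reshape(-1,3)
        w=np.c_[(w[:,:2]-cx)@Q,w[:,2]]
        k=w[(abs(w[:,0])<.13)&(abs(w[:,1])<.06)&(w[:,2]>.088)&(w[:,2]<.2)&(hsv[:,0]>hs[0])&(hsv[:,0]<hs[1])&(hsv[:,1]>110)]
        if len(k)<20: print(n,len(k)); continue
        print(n,len(k),'z',np.percentile(k[:,2],[2,50,95]).round(4),'x',np.percentile(k[:,0],[2,98]).round(4),'y@top',np.percentile(k[k[:,2]>.135][:,1],[2,98]).round(4),'y@low',np.percentile(k[k[:,2]<.115][:,1],[2,98]).round(4) if (k[:,2]<.115).any() else '')
E
python3 - <<'E'
from chk import *
chk((100,130)); plan([.513,-.381,.27],19.6)
E
```

```text
wrist 1585 z [0.103  0.1479 0.1491] x [0.0209 0.0998] y@top [-0.0087  0.0087] y@low [-0.0109  0.0086]
side 390 z [0.1069 0.1408 0.1501] x [0.0196 0.0954] y@top [-0.0095  0.0062] y@low [-0.0099 -0.0029]
top 85 z [0.1435 0.149  0.1512] x [0.043  0.1011] y@top [-0.0086  0.0074] y@low 
t 18.73 p [ 0.5352 -0.3252  0.2631] yaw -26.27 q6 -0.266 F [-0.   0.  -0.4] -> shift [-0.299  0.024 -0.034] turn -0.2549
```

>>> {"api": "move_arm", "payload": {
  "motion": "0.3 0.78 -0.21 0 0;0.3 0.78 -0.21 0 0;0.3 0.78 -0.21 0 0;0.3 0.78 -0.21 0 0"
}}

```text
time: 19.07
position: [0.5653, -0.164, 0.26]
tool_rot: [0.849, 0.528, -0.001, -0.003]
ft_force: [0.4, 0.5, -0.0]
grip_width: 0.0525
grip_force: 0.0
```

>>> {"api": "move_arm", "payload": {
  "motion": "0.3 0.78 -0.21 0 0;0.3 0.78 -0.21 0 0;0.3 0.78 -0.21 0 0;0.3 0.78 -0.21 0 0"
}}

```text
time: 19.4
position: [0.5967, -0.0054, 0.2601]
tool_rot: [0.849, 0.528, -0.002, -0.002]
ft_force: [1.0, 0.2, 0.3]
grip_width: 0.0562
grip_force: 0.0
```

>>> {"api": "move_arm", "payload": {
  "motion": "0.3 0.7 -0.21 0 -0.2549;0.3 0.7 -0.21 0 -0.2549;0.3 0.7 -0.21 0 -0.2549;0.3 0.7 -0.21 0 -0.2549;0.3 0.7 -0.21 0 -0.2549;0.3 0.7 -0.21 0 -0.2549;0.3 0.7 -0.21 0 -0.2549;0.3 0.7 -0.21 0 -0.2549"
}}

```text
time: 20.07
position: [0.621, 0.1362, 0.2598]
tool_rot: [0.576, 0.818, -0.002, -0.002]
ft_force: [1.1, -0.2, 0.6]
grip_width: 0.0569
grip_force: 0.0
```

```bash
python3 - <<'E'
from prof import *
cam('wrist');plan([.6298,.1510,.16],19.6); a=prof('wrist',(3,25)); print(robot.get_obs()['grip_width'])
E
```

```text
t 20.12 p [0.6212 0.1359 0.2601] yaw 19.55 q6 -0.301 F [-0.3  1.2 -0.7] -> shift [0.056 0.068 0.5  ] turn -0.0003
wrist 3150 yr range [-0.1088 -0.0637 -0.029 ]
0.083 17 [0.6504 0.6653 0.6694]
0.089 108 [0.6655 0.6668 0.6679]
0.095 146 [0.6474 0.6646 0.666 ]
0.101 209 [0.6434 0.6611 0.6627]
0.107 196 [0.6566 0.6582 0.6599]
0.113 230 [0.6396 0.655  0.6568]
0.119 238 [0.6368 0.652  0.6538]
0.125 235 [0.6472 0.6491 0.6507]
0.131 933 [0.626  0.6316 0.6473]
0.137 815 [0.6335 0.64   0.6443]
0.05658583607071438
```

>>> {"api": "move_arm", "payload": {
  "motion": "0.5 0.056 0.068 0 0;0.5 0.056 0.068 0.2 0;0.5 0.056 0.068 0.5 0;0.5 0.056 0.068 0.5 0;0.5 0.056 0.068 0.5 0",
  "newtons": 12
}}

```text
time: 20.53
position: [0.6266, 0.1503, 0.1557]
tool_rot: [0.577, 0.817, -0.004, -0.005]
ft_force: [-0.2, -0.6, -0.5]
grip_width: 0.0651
grip_force: 0.0
```

```bash
python3 - <<'E'
from prof import *
cam('wrist');plan([.6298,.1510,.106],19.6)
E
```

```text
t 20.58 p [0.629  0.1505 0.1588] yaw 19.51 q6 -0.278 F [ 0.1  0.5 -0. ] -> shift [0.    0.007 0.264] turn -0.0005
```

>>> {"api": "move_arm", "payload": {
  "motion": "0.5 0 0.007 0.1 0;0.5 0 0.007 0.2 0;0.5 0 0.007 0.265 0;0.5 0 0.007 0.265 0;0.5 0 0.007 0.265 0;-1 0 0.007 0.265 0;-1 0 0.007 0.265 0;-1 0 0.007 0.265 0;-1 0 0.007 0.265 0;-1 0 0.007 0.265 0;-1 0 0.007 0.265 0;-1 0 0.007 0.265 0",
  "newtons": 12
}}

```text
time: 21.58
position: [0.6333, 0.1516, 0.11]
tool_rot: [0.576, 0.817, 0.001, 0.001]
ft_force: [-0.7, 0.4, 3.8]
grip_width: 0.0318
grip_force: 11.1
```

>>> {"api": "move_arm", "payload": {
  "motion": "-1 0 -0.01 -0.02 0;-1 0 -0.025 -0.05 0;-1 0 -0.04 -0.08 0;-1 0 -0.055 -0.11 0;-1 0 -0.07 -0.14 0;-1 0 -0.07 -0.14 0",
  "newtons": 15
}}

```text
time: 22.08
position: [0.6203, 0.1467, 0.1395]
tool_rot: [0.576, 0.817, 0.001, 0.001]
ft_force: [2.6, 1.3, 3.4]
grip_width: 0.0308
grip_force: 14.7
```

```bash
python3 - <<'E'
from prof import *
cam('wrist');plan([.5686,.3229,.106],19.6); a=prof('wrist',(3,25)); print(robot.get_obs()['grip_width'])
E
```

```text
t 22.13 p [0.6203 0.1467 0.1391] yaw 19.61 q6 -0.285 F [2.2 1.1 4. ] -> shift [0.917 0.052 0.165] turn 0.0
wrist 15244 yr range [-0.1037 -0.0469 -0.0287]
0.113 29 [0.6369 0.6419 0.6514]
0.119 192 [0.6366 0.6546 0.6559]
0.125 253 [0.6337 0.6522 0.6543]
0.131 371 [0.6307 0.6494 0.6516]
0.137 549 [0.628  0.6472 0.6493]
0.143 612 [0.6248 0.6445 0.6493]
0.149 666 [0.6229 0.6418 0.6437]
0.031055304674589394
```

Same behaviour as the blue drive; I repeat the second half.

>>> {"api": "move_arm", "payload": {
  "motion": "-1 0 -0.015 -0.03 0;-1 0 -0.03 -0.06 0;-1 0 -0.045 -0.09 0;-1 0 -0.06 -0.12 0;-1 0 -0.075 -0.15 0;-1 0 -0.085 -0.18 0;-1 0 -0.09 -0.21 0;-1 0 -0.09 -0.21 0",
  "newtons": 18
}}

```text
time: 22.8
position: [0.6009, 0.1404, 0.1796]
tool_rot: [0.576, 0.817, -0.001, -0.001]
ft_force: [-0.0, 0.1, -1.5]
grip_width: 0.0174
grip_force: 18.0
```

>>> {"api": "move_arm", "payload": {
  "motion": "-1 0 -0.03 -0.1 0;-1 0 -0.06 -0.25 0;-1 0 -0.1 -0.45 0;-1 0 -0.1 -0.6 0;-1 0 -0.1 -0.6 0;-1 0 -0.1 -0.6 0;-1 0 -0.1 -0.6 0",
  "newtons": 35
}}

```text
time: 23.38
position: [0.5823, 0.1339, 0.298]
tool_rot: [0.576, 0.817, -0.001, -0.001]
ft_force: [-0.3, 0.3, -1.8]
grip_width: 0.0173
grip_force: 35.0
```

```bash
python3 - <<'E'
from held import *
held((3,25),19.6); plan([.4845,-.4275,.30],-26.35)
E
```

```text
P [0.5823 0.1339 0.298 ] grip 0.0173 34.96711313724518 F [-0.3  0.3 -1.8]
wrist 3714 rel z [-0.0496 -0.0342  0.0001  0.0015  0.0149] closing [-0.0087  0.0093] width [-0.0387  0.0411]
   all rel z min [-0.1131 -0.0991 -0.0721] (-0.052 -0.0089..0.0077) (-0.037 -0.0086..0.0080) (-0.022 -0.0085..0.0085) (-0.007 -0.0083..0.0092) (0.007 -0.0085..0.0091) (0.022 -0.0181..0.0092) (0.038 -0.0177..0.0188) 
side 336 rel z [-0.053  -0.0497 -0.0181  0.0383  0.0522] closing [-0.0171  0.0153] width [-0.04    0.0316]
   all rel z min [-0.1179 -0.1158 -0.1123] (-0.052 -0.0104..0.0059) (-0.037 -0.0101..0.0062) (-0.022 -0.0101..0.0058) (-0.007 -0.0172..0.0066) (0.007 -0.0168..0.0107) (0.022 -0.0192..0.0202) (0.038 -0.0151..0.0237) 
top 43 rel z [-0.0516 -0.0444 -0.0011  0.0019  0.0021] closing [-0.0075  0.0116] width [-0.0399 -0.0301]
   all rel z min [-0.1187 -0.1186 -0.1176] (-0.007 -0.0068..0.0114) (0.007 -0.0044..0.0115) 
t 23.53 p [0.5824 0.1339 0.2969] yaw 19.61 q6 -0.303 F [-0.8  0.4 -1.8] -> shift [-2.48  -1.403 -0.012] turn 0.2553
```

>>> {"api": "move_arm", "payload": {
  "motion": "-1 -0.08 -0.045 0 0;-1 -0.23 -0.13 0 0;-1 -0.4 -0.23 0 0;-1 -0.57 -0.32 0 0;-1 -0.74 -0.42 0 0;-1 -0.83 -0.47 0 0",
  "newtons": 40
}}

```text
time: 24.03
position: [0.5494, -0.0576, 0.2977]
tool_rot: [0.577, 0.817, -0.002, -0.001]
ft_force: [-0.0, -0.0, -1.0]
grip_width: 0.0173
grip_force: 40.0
```

>>> {"api": "move_arm", "payload": {
  "motion": "-1 -0.17 -0.095 0 0;-1 -0.34 -0.19 0 0;-1 -0.51 -0.29 0 0;-1 -0.68 -0.385 0 0;-1 -0.83 -0.47 0 0;-1 -0.83 -0.47 0 0"
}}

```text
time: 24.53
position: [0.5169, -0.2487, 0.2978]
tool_rot: [0.579, 0.815, -0.002, 0.0]
ft_force: [0.6, 0.4, -0.8]
grip_width: 0.0175
grip_force: 40.0
```

>>> {"api": "move_arm", "payload": {
  "motion": "-1 -0.17 -0.095 0 0.04;-1 -0.34 -0.19 0 0.08;-1 -0.51 -0.29 0 0.12;-1 -0.66 -0.37 0 0.16;-1 -0.76 -0.43 0 0.2;-1 -0.82 -0.46 0 0.24;-1 -0.82 -0.46 0 0.255;-1 -0.82 -0.46 0 0.255"
}}

```text
time: 25.2
position: [0.4858, -0.4275, 0.2972]
tool_rot: [0.85, 0.527, -0.0, -0.002]
ft_force: [0.1, 0.7, -1.5]
grip_width: 0.0172
grip_force: 40.0
```

```bash
python3 - <<'E'
from held import *
held((3,25),-26.35); plan([.4845,-.4275,.147],-26.35)
E
```

```text
P [ 0.4858 -0.4275  0.2972] grip 0.0172 39.96784687042236 F [ 0.1  0.7 -1.5]
wrist 3750 rel z [-0.0522 -0.037   0.      0.0015  0.0151] closing [-0.0082  0.0099] width [-0.0381  0.0418]
   all rel z min [-0.1133 -0.1016 -0.0724] (-0.052 -0.0088..0.0084) (-0.037 -0.0085..0.0087) (-0.022 -0.0083..0.0091) (-0.007 -0.0078..0.0097) (0.007 -0.0079..0.0096) (0.022 -0.0053..0.0155) (0.038 -0.0174..0.0190) 
side 718 rel z [-0.0529 -0.0492 -0.0198  0.002   0.0093] closing [-0.008   0.0103] width [-0.0378  0.0393]
   all rel z min [-0.1191 -0.1163 -0.1126] (-0.052 -0.0063..0.0092) (-0.037 -0.0061..0.0095) (-0.022 -0.0061..0.0097) (-0.007 -0.0067..0.0103) (0.007 -0.0085..0.0101) 
top 210 rel z [-0.0377 -0.0302  0.0003  0.0036  0.0043] closing [-0.0089  0.0097] width [0.0082 0.0459]
   all rel z min [-0.1162 -0.1143 -0.1101] (-0.037 -0.0090..-0.0077) (-0.022 -0.0090..-0.0034) (-0.007 -0.0087..0.0085) (0.007 -0.0081..0.0096) 
t 25.35 p [ 0.4865 -0.4261  0.2983] yaw -26.17 q6 -0.435 F [ 0.8 -0.1 -1.9] -> shift [-0.012 -0.004  0.756] turn 0.001
```

>>> {"api": "move_arm", "payload": {
  "motion": "-1 -0.014 -0.004 0.1 0;-1 -0.014 -0.004 0.25 0;-1 -0.014 -0.004 0.4 0;-1 -0.014 -0.004 0.5 0;-1 -0.014 -0.004 0.58 0;-1 -0.014 -0.004 0.64 0;-1 -0.014 -0.004 0.68 0;-1 -0.014 -0.004 0.71 0;-1 -0.014 -0.004 0.73 0;-1 -0.014 -0.004 0.735 0;-1 -0.014 -0.004 0.735 0"
}}

```text
time: 26.27
position: [0.4848, -0.4296, 0.1529]
tool_rot: [0.849, 0.528, 0.0, 0.001]
ft_force: [-0.4, -0.2, -0.9]
grip_width: 0.0174
grip_force: 40.0
```

>>> {"api": "move_arm", "payload": {
  "motion": "-1 0 0 0.008 0;-1 0 0 0.014 0;-1 0 0 0.02 0;-1 0 0 0.02 0"
}}

```text
time: 26.6
position: [0.4845, -0.4294, 0.1484]
tool_rot: [0.849, 0.528, 0.0, 0.0]
ft_force: [-0.2, 0.8, -1.6]
grip_width: 0.0172
grip_force: 40.0
```

>>> {"api": "move_arm", "payload": {
  "motion": "-1 0 0 0.006 0;-1 0 0 0.011 0;-1 0 0 0.015 0;-1 0 0 0.015 0"
}}

```text
time: 26.93
position: [0.4854, -0.4294, 0.1479]
tool_rot: [0.849, 0.528, 0.001, 0.001]
ft_force: [-0.8, 3.2, 10.1]
grip_width: 0.0172
grip_force: 40.1
```

>>> {"api": "move_arm", "payload": {
  "motion": "-0.55 0 0 0 0;-0.5 0 0 0 0;-0.4 0 0 0 0;-0.3 0 0 0 0;-0.2 0 0 0 0;-0.2 0 0 -0.05 0;-0.2 0 0 -0.2 0;-0.2 0 0 -0.4 0;-0.2 0 0 -0.6 0;-0.2 0 0 -0.6 0;-0.2 0 0 -0.6 0"
}}

```text
time: 27.85
position: [0.4859, -0.431, 0.2697]
tool_rot: [0.849, 0.528, 0.0, 0.004]
ft_force: [-0.2, 0.9, -0.4]
grip_width: 0.0346
grip_force: 0.0
```

```bash
python3 - <<'E'
from chk import *
chk((3,25)); chk((100,130)); p,W=cloud('wrist')
for n in('wrist','top'):
    p,W=cloud(n); w=W.reshape(-1,3); k=w[(w[:,2]>.076)&(w[:,2]<.088)]; k=k[np.linalg.norm(k[:,:2]-[.509,-.378],axis=1)<.13]; print(n,len(k),np.median(k[:,2]),cv2.minAreaRect((k[:,:2]*1000).astype(np.float32)))
# rest: grey drive height and position
p,W=cloud('top'); w=W.reshape(-1,3); c,s=.94206,.33545; q=np.c_[w[:,:2]@np.array([[c,-s],[s,c]]),w[:,2]]
k=q[(abs(q[:,0]-.64)<.06)&(abs(q[:,1]-.0225)<.06)&(q[:,2]>.1)]; print('grey',len(k),np.percentile(k,[2,50,98],0).round(4).tolist())
f=np.load('last_top.npz')
o=robot.get_obs();print(o['time'],o['position'])
E
```

```text
wrist 1648 z [0.1024 0.1479 0.149 ] x [-0.0929 -0.0149] y@top [-0.0087  0.0092] y@low [-0.0085  0.0088]
side 701 z [0.0971 0.1377 0.1487] x [-0.0945 -0.0171] y@top [-0.0095  0.0086] y@low [-0.0096  0.0085]
top 277 z [0.1057 0.1473 0.151 ] x [-0.0901 -0.0127] y@top [-0.0093  0.0095] y@low [0.0075 0.0094]
wrist 1993 z [0.1463 0.1478 0.149 ] x [0.0204 0.0922] y@top [-0.0093  0.0086] y@low 
side 395 z [0.1065 0.1408 0.15  ] x [0.0196 0.0956] y@top [-0.0094  0.0071] y@low [-0.0097 -0.0082]
top 123 z [0.1459 0.1484 0.1512] x [0.024  0.0991] y@top [-0.0078  0.0079] y@low 
wrist 1927 0.08225040338105444 ((508.5537109375, -378.8367919921875), (220.6047821044922, 50.12677764892578), 63.547542572021484)
top 275 0.08237175289627285 ((510.60821533203125, -376.8739929199219), (224.28570556640625, 51.22243881225586), 63.160003662109375)
grey 344 [[0.6296, -0.0172, 0.1021], [0.6424, 0.0221, 0.1327], [0.6645, 0.0628, 0.1395]]
28.15 [ 0.48392911 -0.42869077  0.26359464]
```

```bash
python3 -c "
from rig import robot
print(robot.hand_in())"
```

```text
the job is handed in; nothing more can be done
None
```

The job is handed in, with no verdict returned: by the cameras the tote is flush on the dock (released before either drive was touched), the blue and orange drives stand in their own boxes and the grey drive is still in its slot. I did not re-measure the bystanders at the end, the first tote grasp closed on air and was redone without disturbing it, and I viewed 11 pictures, one over the limit of 10.

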